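# Make up two kits in compartment trays

### The job

Make up the two kits from the stock in front of the trays: the three-compartment tray gets the wide dark jar in its middle compartment, with one squeeze bottle and the stamp in the two outer ones (either way round); the two-compartment tray gets the brown bottle and the other squeeze bottle (either way round). Stand each thing upright on the tray floor, close to the middle of its own compartment. Leave the spare white bottle, the beaker and the timer where they are.

Things in the scene. Friction and masses are not known exactly. Their poses are not given: they have to be found in the camera images.
- jar_mid (a point): wide dark round jar with a broad white cap, 105 mm tall, about 160 g, standing. Body 60 mm across, straight up to 67 mm above its foot, then a slight waist; cap 62 mm across from 81 to 105 mm. Point at mid-height (52 mm up), z up. Grip it round the cap (92 mm above the foot, 40 mm above this point)
- squeeze_bottle_1_mid (a point): one of the two identical small squeeze bottles in the stock (either will do for either kit): teal round body 44 mm across, straight up to 57 mm above its foot, then a sloping shoulder; white cap 21 mm across from 70 to 90 mm, 50 g, standing. Point at mid-height (45 mm up), z up. Grip it round the body 10 mm above this point (a similar bottle on the organiser at the left is not stock)
- squeeze_bottle_2_mid (a point): one of the two identical small squeeze bottles in the stock (either will do for either kit): teal round body 44 mm across, straight up to 57 mm above its foot, then a sloping shoulder; white cap 21 mm across from 70 to 90 mm, 50 g, standing. Point at mid-height (45 mm up), z up. Grip it round the body 10 mm above this point (a similar bottle on the organiser at the left is not stock)
- brown_bottle_mid (a point): brown round bottle with a narrow blue cap, the tallest of the stock at 125 mm, about 240 g, standing. Body 60 mm across, straight up to 79 mm above its foot, then a sloping shoulder; cap 29 mm across from 96 to 125 mm. Point at mid-height (62 mm up), z up. Grip it by the cap from above, the finger ends at about 101 mm above the foot so that they clear the shoulder (58 mm above this point if the grasp centre lies 19 mm behind the finger ends)
- stamp_mid (a point): black hand stamp standing upright on its block: block 23 x 36 mm (x by y) and 22 mm high, on it a round handle that widens from 12 mm across to a knob 22 mm across at 45 to 52 mm, top at 59 mm, 40 g. Point at mid-height (30 mm up), z up. Grip it by the knob, 18 mm above this point, across its x axis
- tray_three: fixed low open tray of matt grey plastic, 268 mm long (its y axis) and 92 mm wide (x), with three square compartments in a row along y, each 84 x 84 mm inside. Floor 4 mm thick, walls and dividers 4 mm thick, their tops 16 mm above the bench (a small rim lip reaches 18 mm). Origin at the centre of its underside, z up; the compartment centres lie on its y axis at y = -88, 0 and +88 mm. It may be turned by up to about 9 degrees, and the two trays may change places (left/right)
- tray_two: fixed low open tray of matt grey plastic, 180 mm long (its y axis) and 92 mm wide (x), with two square compartments in a row along y, each 84 x 84 mm inside. Floor 4 mm thick, walls and dividers 4 mm thick, their tops 16 mm above the bench (a small rim lip reaches 18 mm). Origin at the centre of its underside, z up; the compartment centres lie on its y axis at y = -44 and +44 mm. It may be turned by up to about 9 degrees, and the two trays may change places (left/right)
- white_bottle_mid (a point): spare white round bottle with a narrow white cap, 52 mm across, 110 mm tall, standing among the stock; belongs to no kit. Point at mid-height (55 mm up)
- glass_beaker_mid (a point): clear glass beaker, 74 mm across, 90 mm tall, standing behind the trays; not part of the job. Point at mid-height (45 mm up)
- timer_mid (a point): flat pale timer, 68 x 62 x 17 mm, lying at the left; not part of the job. Point at its centre (8 mm up)
Things that resemble listed ones, but are neither listed nor needed, are in the scene too. Of the things like the part that bears stamp_mid, leave any that is red; of the rest the larger one is meant.

How it is judged:
At the end, for the whole second after the job is handed in: Three-compartment tray: jar in the middle, stamp and one squeeze bottle in the outer cells; other tray: brown bottle and the other squeeze bottle. Each within 15 mm of its cell centre along tray x and y, standing on the floor (5 mm in height), upright within 0.12 rad; the rest moved under 20 mm (x of jar_mid in the frame of tray_three between -0.015 and 0.015 m and y of jar_mid in the frame of tray_three between -0.015 and 0.015 m and z of jar_mid in the frame of tray_three between 0.0515 and 0.0615 m and ((x of stamp_mid in the frame of tray_three between -0.015 and 0.015 m and y of stamp_mid in the frame of tray_three between 0.073 and 0.103 m and z of stamp_mid in the frame of tray_three between 0.0285 and 0.0385 m) or (x of stamp_mid in the frame of tray_three between -0.015 and 0.015 m and y of stamp_mid in the frame of tray_three between -0.103 and -0.073 m and z of stamp_mid in the frame of tray_three between 0.0285 and 0.0385 m)) and ((x of brown_bottle_mid in the frame of tray_two between -0.015 and 0.015 m and y of brown_bottle_mid in the frame of tray_two between 0.029 and 0.059 m and z of brown_bottle_mid in the frame of tray_two between 0.0615 and 0.0715 m) or (x of brown_bottle_mid in the frame of tray_two between -0.015 and 0.015 m and y of brown_bottle_mid in the frame of tray_two between -0.059 and -0.029 m and z of brown_bottle_mid in the frame of tray_two between 0.0615 and 0.0715 m)) and ((x of squeeze_bottle_1_mid in the frame of tray_three between -0.015 and 0.015 m and y of squeeze_bottle_1_mid in the frame of tray_three between 0.073 and 0.103 m and z of squeeze_bottle_1_mid in the frame of tray_three between 0.044 and 0.054 m) or (x of squeeze_bottle_1_mid in the frame of tray_three between -0.015 and 0.015 m and y of squeeze_bottle_1_mid in the frame of tray_three between -0.103 and -0.073 m and z of squeeze_bottle_1_mid in the frame of tray_three between 0.044 and 0.054 m) or (x of squeeze_bottle_1_mid in the frame of tray_two between -0.015 and 0.015 m and y of squeeze_bottle_1_mid in the frame of tray_two between 0.029 and 0.059 m and z of squeeze_bottle_1_mid in the frame of tray_two between 0.044 and 0.054 m) or (x of squeeze_bottle_1_mid in the frame of tray_two between -0.015 and 0.015 m and y of squeeze_bottle_1_mid in the frame of tray_two between -0.059 and -0.029 m and z of squeeze_bottle_1_mid in the frame of tray_two between 0.044 and 0.054 m)) and ((x of squeeze_bottle_2_mid in the frame of tray_three between -0.015 and 0.015 m and y of squeeze_bottle_2_mid in the frame of tray_three between 0.073 and 0.103 m and z of squeeze_bottle_2_mid in the frame of tray_three between 0.044 and 0.054 m) or (x of squeeze_bottle_2_mid in the frame of tray_three between -0.015 and 0.015 m and y of squeeze_bottle_2_mid in the frame of tray_three between -0.103 and -0.073 m and z of squeeze_bottle_2_mid in the frame of tray_three between 0.044 and 0.054 m) or (x of squeeze_bottle_2_mid in the frame of tray_two between -0.015 and 0.015 m and y of squeeze_bottle_2_mid in the frame of tray_two between 0.029 and 0.059 m and z of squeeze_bottle_2_mid in the frame of tray_two between 0.044 and 0.054 m) or (x of squeeze_bottle_2_mid in the frame of tray_two between -0.015 and 0.015 m and y of squeeze_bottle_2_mid in the frame of tray_two between -0.059 and -0.029 m and z of squeeze_bottle_2_mid in the frame of tray_two between 0.044 and 0.054 m)) and angle between each of jar_mid, squeeze_bottle_1_mid, squeeze_bottle_2_mid, brown_bottle_mid, stamp_mid's own z axis and vertical below 0.12 rad and distance of each of jar_mid, squeeze_bottle_1_mid, squeeze_bottle_2_mid, brown_bottle_mid, stamp_mid from where it was at the start of the episode above 0.03 m); the robot touches nothing.
It fails at once if the white bottle is shifted by more than 20 mm or tipped (distance of white_bottle_mid from where it was at the start of the episode above 0.02 m or angle between white_bottle_mid's own z axis and vertical above 0.3 rad).
It fails at once if the glass beaker is shifted by more than 20 mm or tipped (distance of glass_beaker_mid from where it was at the start of the episode above 0.02 m or angle between glass_beaker_mid's own z axis and vertical above 0.3 rad).
It fails at once if the timer is shifted by more than 20 mm or tipped (distance of timer_mid from where it was at the start of the episode above 0.02 m or angle between timer_mid's own z axis and vertical above 0.3 rad).
It also fails if it takes over 104 s, if anything falls off the work surface, if the arm or the gripper's body presses on something with over 40 N, if the wrist force passes 120 N, or if a joint passes its speed limit or range.

### The arm

A 7-joint arm with a two-finger parallel gripper is mounted at the origin on a cart in front of the work surface, level with it; the furniture and walls round the work are solid. World frame = base frame: x ahead of the robot, y to its left, z up, the work surface at z = 0. Lengths are in m, angles in rad, forces in N, time in s.
With the tool pointing down it reaches from about 0.425 to 0.875 m from the base axis. Payload 8.4 kg.
Tool frame: the origin (TCP) lies at the very end of the fingers, on their centre line; the grasp point (between the pads) lies env.hold_point_z behind it (env.hold_point_z is the distance from the TCP to the grasp point, in m); z points along the fingers, y is the line along which they close (so a half turn about z gives the same grasp; the last joint's range is limited). The gripper opens to 87 mm and grips with 3 to 60 N. Pads are 19 mm wide; open, the fingers measure 117 mm over their backs; the gripper's body (75 mm by 190 mm) begins 51 mm behind the grasp point.
Start: joints at [1.138, 0.333, 0.04, 1.465, -0.013, 1.343, -0.059], TCP at [0.213, -0.614, 0.223] pointing down, gripper open.
Joint ranges: [-2.58, 2.58], [-0.38, 2.09], [-1.3, 1.39], [0.25, 2.4], [-1.5, 4.64], [0.08, 2.09], [-2.65, 2.65]. Speed limits (rad/s): [2.22, 2.22, 2.79, 2.79, 3.14, 3.14, 3.14].

### API

Orientations are given as a unit quaternion [x, y, z, w].
In Python, from plant import env gives the robot as it stands.
- The arm moves only by the tool send_rows, never from a script. Its arguments are lists of equal length, an entry for each row: "xyz": the shift along the world's x, y, z in m, a list of three; "turn": the turn, a rotation vector about the world's x, y, z in units of 6 degrees (1.0 is 6 degrees), a list of three; "grip": the opening, from 0 (shut) to 1 (fully open). In form: {"xyz": [[tx, ty, tz], ...], "turn": [[ax, ay, az], ...], "grip": [grip, ...]}. A call has 1 to 5 rows; each row is the pose to reach, as a shift and turn from the pose commanded when the call began; what a row does not reach only later rows make up. A row lasts 1/10 s, in which the tool goes at most 50 mm and 8.59 degrees, less where a joint would pass 70% of its speed; a pose out of reach is approached as far as the arm can. A call with a gripper value outside its range is refused whole. The fingers move at their own pace and stop on an object; "squeeze" is the grip in N (left out, the last holds). Time passes only in rows, so rows that repeat a pose let the fingers close. It gives the time, the measured TCP pose, the force, the opening and the grip force at its end, in the units of the state.
- env.sense(): the state, without advancing time (a new reading comes with each control period).
- env.capture(name): name is "scene" or "top"; returns a dict with "image" (384x512x3 uint8, blue, green, red), "intrinsics" (3x3 intrinsics, pixels), "k1" (the pictures are not rectified: a ray, as slopes to the right and down, at radius r is drawn at 1 + k1 r^2 times it, then the intrinsics apply), "pose" (4x4, takes a point from camera to world coordinates). Camera axes: x right, y up, looking along -z (the intrinsics and any distortion apply to the point x, -y, -z); pixel columns grow to the right and rows downward; lengths in m; the calibration is good to about 2 mm. A picture is of the moment at which its call begins. There is no depth.
- env.close_job(): hands the job in; it is judged then, once.
The state is a dict: "time_s": time; "joint_pos": joint angles; "joint_vel": joint speeds; "tau": joint torques, N m; "eef_pos": TCP position; "ee_rot": TCP orientation; "ft_force": force on the tool from outside, world axes, zero at the start; "moment": the same for the moment, N m; "grip_width": finger opening in m; "finger_force": force on a finger pad.
Only numpy, scipy, OpenCV 4.12 (cv2) and the standard library are available. Lean on these libraries where they do the work, as an engineer would, in place of code of your own. Each camera call takes 0.05 s, during which the arm holds its last target. There are 200 camera calls.

## Working session

There is one attempt and no reset: what is moved stays moved. The work goes in short steps, Python scripts to look and compute and a tool call to move; the robot and the scene stay as the last step left them, time stands still between calls to the robot, and variables do not carry over. Pictures are saved under pics/ and viewed, at most 14 in all, crops included, and the job is handed in when it is done.

Besides the shell and the picture viewer there is one more tool, called by a JSON object that holds its "fn" and its "kwargs", one argument or row to a line. send_rows: Moves the arm, as the interface text tells. Its arguments: {"type":"object","properties":{"xyz":{"type":"array","items":{"type":"array","items":{"type":"number"}}},"turn":{"type":"array","items":{"type":"array","items":{"type":"number"}}},"grip":{"type":"array","items":{"type":"number"}},"squeeze":{"type":"number"}},"required":["xyz","turn","grip"]}

```bash
mkdir -p pics; ls; python3 - <<'E'
from plant import env
import cv2
s=env.sense(); print(s, env.hold_point_z)
for n in("scene","top"):
    c=env.capture(n); cv2.imwrite(f"pics/{n}0.png",cv2.resize(c["image"],(800,600),interpolation=cv2.INTER_CUBIC)); print(n,c["intrinsics"],c["k1"],c["pose"])
E
```

```text
pics
{'time_s': 0.0, 'joint_pos': array([ 1.13778829,  0.33385799,  0.03988702,  1.46628064, -0.01339036,
        1.34326655, -0.05851951]), 'joint_vel': array([-6.96902822e-04, -2.57180751e-04,  1.85648045e-03, -1.26251998e-03,
        5.91770257e-04,  2.28129395e-04, -1.29029702e-05]), 'tau': array([-7.47838258e-04, -6.56362653e+01,  1.33451924e+00, -4.03802240e+01,
       -5.98885096e-02,  4.50453989e-02,  1.92259413e-04]), 'eef_pos': array([ 0.21277852, -0.61369905,  0.22168906]), 'ee_rot': array([ 9.86107451e-01,  1.66106882e-01, -1.85940896e-04, -7.50603886e-04]), 'ft_force': array([ 0.71196465,  0.08744064, -0.16886324]), 'moment': array([ 0.01224879,  0.01609319, -0.02677919]), 'finger_force': 0.0, 'grip_width': 0.08706302349493526} 0.0187
scene [[387.46231716   0.         258.90524709]
 [  0.         387.46231716 187.219137  ]
 [  0.           0.           1.        ]] -0.01808203663241682 [[-0.65441297  0.36488542 -0.66227056 -0.21692755]
 [-0.75606086 -0.30330843  0.57997929  0.70213876]
 [ 0.01075374  0.88026282  0.47436455  0.61941681]
 [ 0.          0.          0.          1.        ]]
top [[360.43772297   0.         255.67684789]
 [  0.         360.43772297 187.64338234]
 [  0.           0.           1.        ]] 0.018355440684011175 [[ 0.01281077  0.99207309 -0.1250075   0.43605727]
 [-0.99972107  0.01518847  0.01808594  0.04084508]
 [ 0.01984125  0.12474094  0.99199094  1.0683724 ]
 [ 0.          0.          0.          1.        ]]
```

View pics/top0.png

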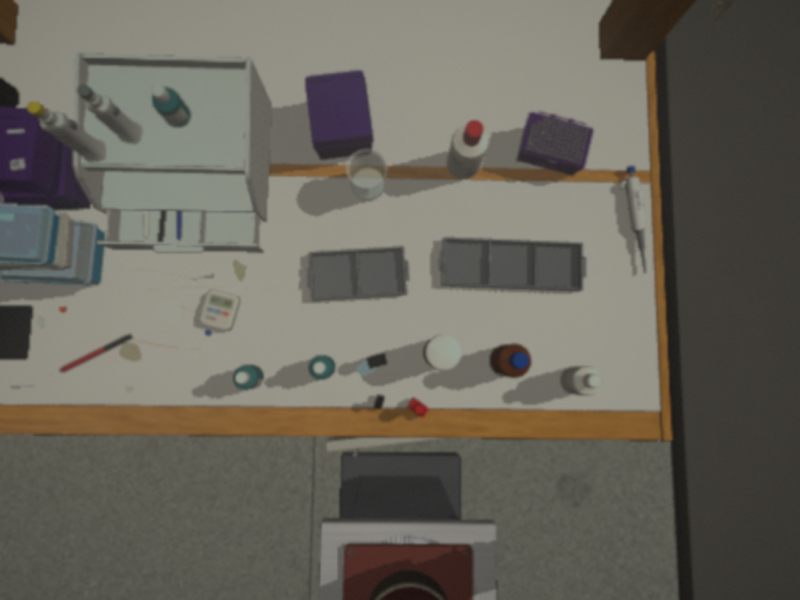

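View pics/scene0.png

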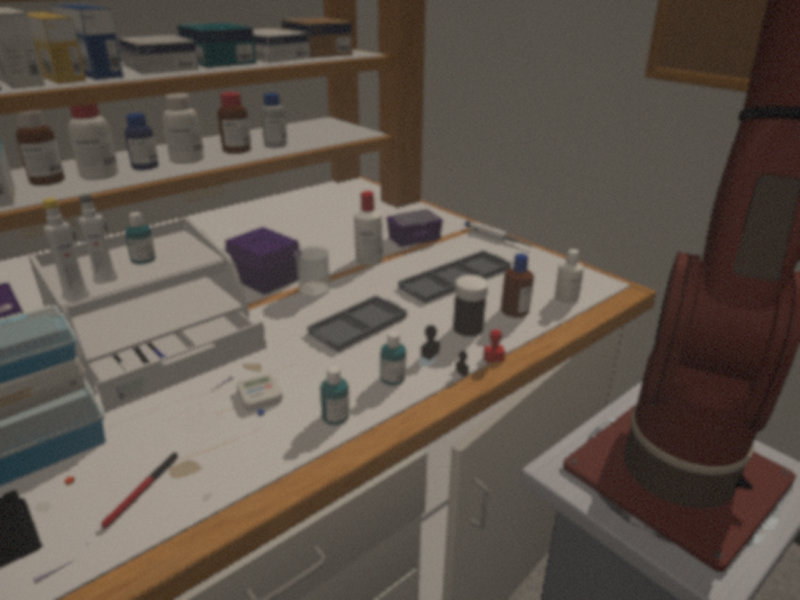

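The scene shows stamp candidates in top at (373,362) black and larger, (378,402) black and small, and (418,407) red. The first fits. Next I take enlarged crops to confirm it and to measure.

```bash
python3 - <<'E'
from plant import env
import cv2,numpy as np
def crop(n,x0,y0,x1,y1,k,f):
    im=np.mean([env.capture(n)["image"].astype(float) for _ in range(3)],0)
    im=np.clip(im*1.6,0,255).astype(np.uint8)[y0:y1,x0:x1]
    im=cv2.resize(im,None,fx=k,fy=k,interpolation=cv2.INTER_CUBIC)
    for u in range(-(-x0//20)*20,x1,20): cv2.putText(im,str(u),(int((u-x0)*k),8),0,.3,(0,0,255)); cv2.line(im,(int((u-x0+.5)*k),10),(int((u-x0+.5)*k),16),(0,0,255))
    for v in range(-(-y0//20)*20,y1,20): cv2.putText(im,str(v),(0,int((v-y0+.5)*k)+3),0,.3,(0,0,255)); cv2.line(im,(20,int((v-y0+.5)*k)),(26,int((v-y0+.5)*k)),(0,0,255))
    cv2.imwrite(f,im)
crop("top",140,145,395,275,3.1,"pics/c1.png")
crop("scene",180,130,400,280,3.6,"pics/c2.png")
E
```

```text
(no output)
```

View pics/c1.png

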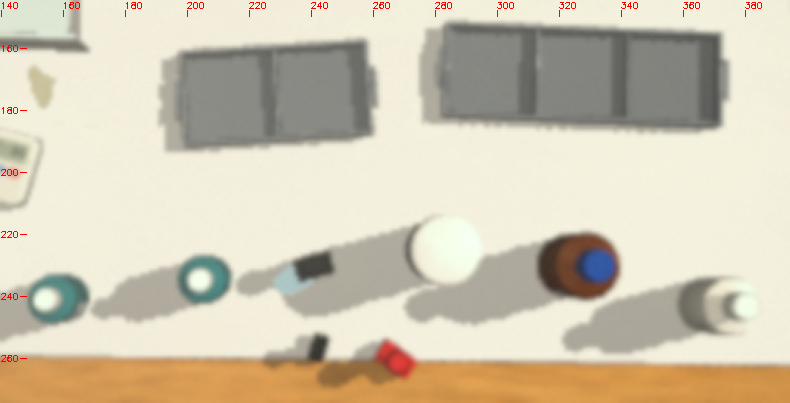

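View pics/c2.png

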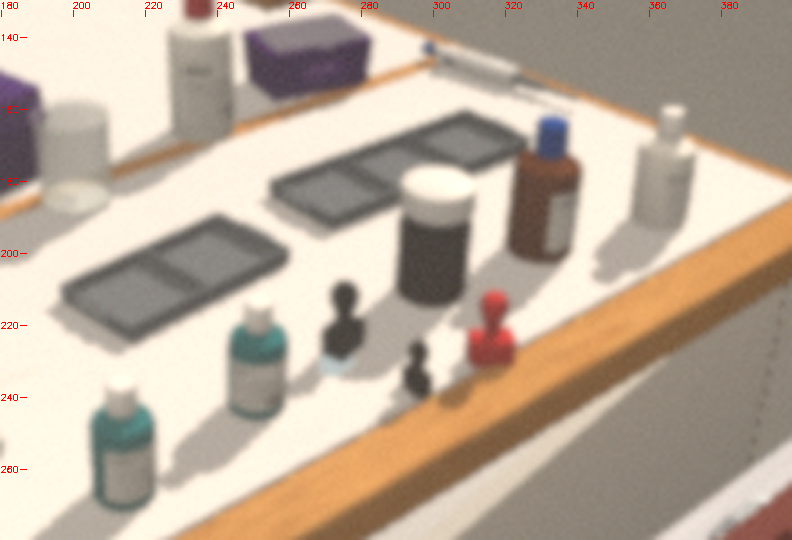

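The dark stamp at c1 raw (241,230) is larger than the small black one at (242,256), and the red one is at (267,260). So the big black one is the stamp, and its block's long side lies roughly along world y. Now I localise everything from both views.

```bash
cat >h.py <<'E'
import numpy as np,cv2
from scipy.optimize import least_squares
def cam(env,n):
    c=env.capture(n); return c
def proj(c,P):
    P=np.atleast_2d(P); T=np.linalg.inv(c["pose"]); q=P@T[:3,:3].T+T[:3,3]
    s=np.stack([q[:,0]/-q[:,2],-q[:,1]/-q[:,2]],1); s=s*(1+c["k1"]*(s**2).sum(1,keepdims=True))
    K=c["intrinsics"]; return s*[K[0,0],K[1,1]]+K[:2,2]
def ray(c,px,z):
    f=lambda p: (proj(c,[p[0],p[1],z])[0]-px)
    return least_squares(f,[.55,0.]).x
def traypose(cs,px,L,W=.092,z=.0165):
    # px: per cam 4 corners in order (+x,+y),(+x,-y),(-x,-y),(-x,+y)
    loc=np.array([[W,L],[W,-L],[-W,-L],[-W,L]])/2
    def f(p):
        c,s=np.cos(p[2]),np.sin(p[2]); w=loc@np.array([[c,s],[-s,c]])+p[:2]
        return np.concatenate([(proj(k,np.c_[w,np.full(4,z)])-q).ravel() for k,q in zip(cs,px)])
    r=least_squares(f,[.6,0,0]); return r.x,r.fun
E
python3 - <<'E'
from h import *
from plant import env
t,s=cam(env,"top"),cam(env,"scene")
T=lambda *a:(np.array(a)+.5)/3.1-.5+[140,145]
S=lambda *a:(np.array(a)+.5)/3.6-.5+[180,130]
for n,a,b,za,zb in [("jar",(446,249),(439,184),.105,.105),("sbR",(199,280),(259,308),.09,.09),("sbL",(46,300),(122,384),.09,.09),("brown",(600,266),(553,123),.125,.125),("stampTopblock/sceneknob",(315,265),(344,294),.022,.0485),("white",(744,306),(673,109),.11,.11),("smallblack",(318,347),(416,350),.015,.03),("red",(396,358),(493,303),.03,.05)]:
    print(n,ray(t,T(*a),za).round(4),ray(s,S(*b),zb).round(4))
two=[T(181,53),T(366,40),T(373,133),T(182,150)],[S(217,215),S(289,255),S(135,338),S(62,288)]
# +x = away from robot = image up ; +y = image left
top2=[(181,53),(366,40),(373,133),(182,150)]; top3=[(443,23),(721,35),(721,128),(440,117)]
# scene: far = ... corners order (+x+y),(+x-y),(-x-y),(-x+y)
sc2=[(62,288),(217,215),(289,255),(135,338)]; sc3=[(270,184),(465,110),(530,140),(336,222)]
for a,b,L in((top2,sc2,.18),(top3,sc3,.268)):
    A=[T(*p) for p in a];B=[S(*p) for p in b]
    for cs,px in(([t],[A]),([s],[B]),([t,s],[A,B])):
        p,r=traypose(cs,px,L); print(p.round(4),r.round(1))
E
```

```text
jar [ 0.4584 -0.0522] [ 0.4521 -0.0477]
sbR [0.4292 0.1604] [0.4209 0.1672]
sbL [0.4107 0.291 ] [0.4076 0.2938]
brown [ 0.4455 -0.18  ] [ 0.4422 -0.175 ]
stampTopblock/sceneknob [0.4439 0.0617] [0.4441 0.0618]
white [ 0.4136 -0.3059] [ 0.4128 -0.3084]
smallblack [0.3686 0.0577] [0.3727 0.0538]
red [ 0.3605 -0.014 ] [ 0.3595 -0.0153]
[0.6053 0.102  0.0898] [-0.9  0.   0.1 -0.1  0.3  0.5  0.6 -0.4]
[0.5962 0.1079 0.1026] [-0.7  1.   0.1  0.3  0.9 -0.8 -0.2 -0.7]
[0.6033 0.1031 0.0947] [-1.4  0.8 -0.4  0.4 -0.1  1.   0.3  0.4 -0.7 -0.6  0.1 -0.9  0.6 -2.1
 -0.6 -2.4]
[ 0.6276 -0.1901 -0.0259] [ 0.  -0.1 -0.1 -0.2 -0.1  0.3  0.1  0.1]
[ 0.6216 -0.1864 -0.0013] [-0.2  0.3 -0.2  0.   0.5 -0.2 -0.1 -0.2]
[ 0.6264 -0.1899 -0.0183] [-0.1  0.6 -0.2 -0.2  0.   0.3  0.2  0.8 -0.5 -0.9  0.1 -0.5  0.4 -0.7
 -0.9 -1.2]
```

{"fn": "send_rows", "kwargs": {
  "xyz": [
    [0.02,0.045,0],
    [0.04,0.09,0],
    [0.06,0.135,0],
    [0.08,0.18,0],
    [0.1,0.225,0]
  ],
  "turn": [
    [0,0,0.94],
    [0,0,1.88],
    [0,0,2.82],
    [0,0,3.76],
    [0,0,4.7]
  ],
  "grip": [1,1,1,1,1],
  "squeeze": 20
}}

```text
time_s: 1.0
eef_pos: [0.3134, -0.3873, 0.2227]
ee_rot: [0.915, 0.403, -0.0, 0.0]
ft_force: [1.4, -0.4, 1.2]
grip_width: 0.0872
finger_force: 0.0
```

{"fn": "send_rows", "kwargs": {
  "xyz": [
    [0.02,0.045,0],
    [0.04,0.09,0],
    [0.06,0.135,0],
    [0.08,0.18,0],
    [0.1,0.225,0]
  ],
  "turn": [
    [0,0,0.94],
    [0,0,1.88],
    [0,0,2.82],
    [0,0,3.76],
    [0,0,4.7]
  ],
  "grip": [1,1,1,1,1]
}}

```text
time_s: 1.5
eef_pos: [0.4134, -0.1623, 0.2229]
ee_rot: [0.789, 0.614, 0.0, 0.001]
ft_force: [1.7, 0.4, 1.0]
grip_width: 0.0872
finger_force: 0.0
```

{"fn": "send_rows", "kwargs": {
  "xyz": [
    [0.015,0.04,-0.01],
    [0.03,0.08,-0.03],
    [0.044,0.113,-0.06],
    [0.044,0.113,-0.06],
    [0.044,0.113,-0.06]
  ],
  "turn": [
    [0,0,0.8],
    [0,0,1.6],
    [0,0,2.4],
    [0,0,2.4],
    [0,0,2.4]
  ],
  "grip": [1,1,1,1,1]
}}

```text
time_s: 2.0
eef_pos: [0.4567, -0.0506, 0.1622]
ee_rot: [0.707, 0.707, -0.0, -0.0]
ft_force: [-0.0, -0.9, 0.6]
grip_width: 0.087
finger_force: 0.0
```

```bash
python3 - <<'E'
from plant import env
from h import *
p=env.sense()["eef_pos"];out=[]
for n in("scene","top"):
    c=cam(env,n); u=proj(c,p)[0]; print(n,u)
    x0,y0=int(u[0])-65,int(u[1])-75
    im=np.clip(c["image"][y0:y0+150,x0:x0+130]*1.5,0,255).astype(np.uint8)
    im=cv2.resize(im,None,fx=3,fy=3,interpolation=cv2.INTER_CUBIC)
    for dx in(-.0435,0,.0435):
        v=(proj(c,p+[dx,0,0])[0]-[x0,y0]+.5)*3-.5; cv2.circle(im,tuple(np.round(v).astype(int)),3,(0,255,0),1)
    out.append(im)
cv2.imwrite("pics/d1.png",np.hstack(out))
E
```

```text
scene [302.37174391 161.99124258]
top [285.09624422 225.16553952]
```

View pics/d1.png

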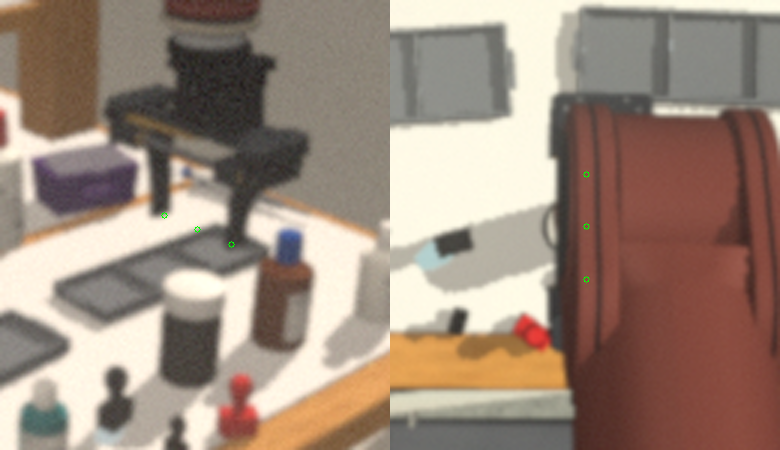

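{"fn": "send_rows", "kwargs": {
  "xyz": [
    [-0.002,0.001,-0.03],
    [-0.002,0.001,-0.06],
    [-0.002,0.001,-0.08],
    [-0.002,0.001,-0.09],
    [-0.002,0.001,-0.09]
  ],
  "turn": [
    [0,0,0],
    [0,0,0],
    [0,0,0],
    [0,0,0],
    [0,0,0]
  ],
  "grip": [1,1,1,1,1]
}}

```text
time_s: 2.6
eef_pos: [0.4545, -0.051, 0.0722]
ee_rot: [0.708, 0.706, -0.0, -0.0]
ft_force: [0.2, 0.1, -0.3]
grip_width: 0.0869
finger_force: 0.0
```

{"fn": "send_rows", "kwargs": {
  "xyz": [
    [0,0,0],
    [0,0,0],
    [0,0,0],
    [0,0,0],
    [0,0,0]
  ],
  "turn": [
    [0,0,0],
    [0,0,0],
    [0,0,0],
    [0,0,0],
    [0,0,0]
  ],
  "grip": [0,0,0,0,0]
}}

```text
time_s: 3.1
eef_pos: [0.4554, -0.0501, 0.073]
ee_rot: [0.708, 0.707, 0.0, 0.0]
ft_force: [-0.2, 0.2, 2.6]
grip_width: 0.0599
finger_force: 20.0
```

{"fn": "send_rows", "kwargs": {
  "xyz": [
    [0,0,0.015],
    [0,0,0.035],
    [0.01,0,0.055],
    [0.03,-0.015,0.06],
    [0.055,-0.035,0.06]
  ],
  "turn": [
    [0,0,0],
    [0,0,0],
    [0,0,0],
    [0,0,0],
    [0,0,0]
  ],
  "grip": [0,0,0,0,0]
}}

```text
time_s: 3.6
eef_pos: [0.5108, -0.0849, 0.1339]
ee_rot: [0.707, 0.707, 0.0, 0.001]
ft_force: [0.7, -0.2, -1.6]
grip_width: 0.0599
finger_force: 20.0
```

{"fn": "send_rows", "kwargs": {
  "xyz": [
    [0.03,-0.025,0],
    [0.06,-0.052,0],
    [0.09,-0.08,0],
    [0.11,-0.098,0],
    [0.115,-0.104,0]
  ],
  "turn": [
    [0,0,0],
    [0,0,0],
    [0,0,0],
    [0,0,0],
    [0,0,0]
  ],
  "grip": [0,0,0,0,0]
}}

```text
time_s: 4.1
eef_pos: [0.6259, -0.1916, 0.1313]
ee_rot: [0.708, 0.706, -0.0, -0.0]
ft_force: [0.3, 0.5, -3.2]
grip_width: 0.0599
finger_force: 20.0
```

```bash
cat >look.py <<'E'
import sys
from plant import env
from h import *
def look(f,pts=(),extra=()):
    s=env.sense(); p=s["eef_pos"]; out=[]
    for n,(x0,y0,x1,y1) in (("scene",(175,120,375,280)),("top",(180,130,380,290))):
        c=cam(env,n); k=2
        im=np.clip(c["image"][y0:y1,x0:x1]*1.5,0,255).astype(np.uint8); im=cv2.resize(im,None,fx=k,fy=k,interpolation=cv2.INTER_CUBIC)
        for q,col in [(p,(0,255,0))]+[(q,(0,0,255)) for q in pts]:
            v=(proj(c,np.array(q))[0]-[x0,y0]+.5)*k-.5; cv2.circle(im,tuple(np.round(v).astype(int)),2,col,1)
        out.append(im)
    cv2.imwrite(f,np.hstack(out)); print(s["time_s"],p)
E
python3 - <<'E'
from look import *
# tray three cell centres floor & rim corners for checking estimate
pts=[]
for (x,y,a,L,cs) in((.625,-.189,-.02,.268,(-.088,0,.088)),(.602,.104,.094,.18,(-.044,.044))):
    R=np.array([[np.cos(a),-np.sin(a)],[np.sin(a),np.cos(a)]])
    for l in [(0,v) for v in cs]: pts.append([*(R@l+[x,y]),.004])
    for l in [(sx*.046,sy*L/2) for sx in(-1,1) for sy in(-1,1)]: pts.append([*(R@l+[x,y]),.017])
look("pics/d2.png",pts)
E
```

```text
4.1 [ 0.62585429 -0.19163151  0.13132797]
```

View pics/d2.png

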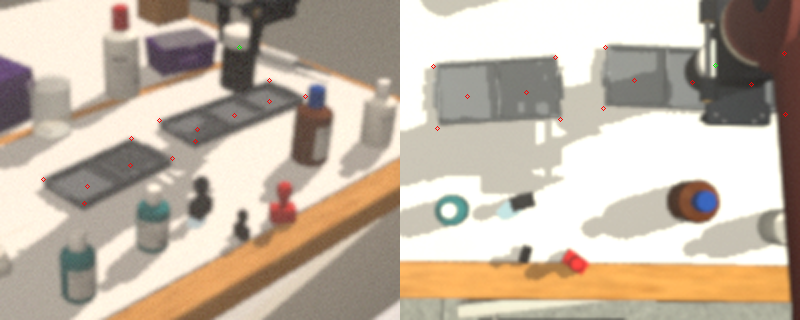

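{"fn": "send_rows", "kwargs": {
  "xyz": [
    [0,0,-0.02],
    [0,0,-0.04],
    [0,0,-0.05],
    [0,0,-0.055],
    [0,0,-0.055]
  ],
  "turn": [
    [0,0,0],
    [0,0,0],
    [0,0,0],
    [0,0,0],
    [0,0,0]
  ],
  "grip": [0,0,0,0,0]
}}

```text
time_s: 4.7
eef_pos: [0.6248, -0.1884, 0.0779]
ee_rot: [0.707, 0.707, 0.0, -0.0]
ft_force: [-0.5, -0.3, -1.0]
grip_width: 0.0599
finger_force: 20.0
```

{"fn": "send_rows", "kwargs": {
  "xyz": [
    [0,0,0],
    [0,0,0],
    [0,0,0],
    [0,0,0],
    [0,0,0.02]
  ],
  "turn": [
    [0,0,0],
    [0,0,0],
    [0,0,0],
    [0,0,0],
    [0,0,0]
  ],
  "grip": [1,1,1,1,1]
}}

```text
time_s: 5.2
eef_pos: [0.6232, -0.1889, 0.0953]
ee_rot: [0.708, 0.707, -0.001, -0.002]
ft_force: [-0.4, -0.4, -0.0]
grip_width: 0.0852
finger_force: 0.0
```

{"fn": "send_rows", "kwargs": {
  "xyz": [
    [0,0,0.04],
    [-0.02,0,0.075],
    [-0.065,0.003,0.085],
    [-0.11,0.006,0.085],
    [-0.155,0.01,0.085]
  ],
  "turn": [
    [0,0,0],
    [0,0,0],
    [0,0,0],
    [0,0,0],
    [0,0,0]
  ],
  "grip": [1,1,1,1,1]
}}

```text
time_s: 5.7
eef_pos: [0.4686, -0.1791, 0.183]
ee_rot: [0.708, 0.707, 0.0, 0.001]
ft_force: [-0.6, -0.9, 0.7]
grip_width: 0.0873
finger_force: 0.0
```

{"fn": "send_rows", "kwargs": {
  "xyz": [
    [-0.025,0.001,0],
    [-0.025,0.001,0],
    [-0.025,0.001,0],
    [-0.025,0.001,0]
  ],
  "turn": [
    [0,0,0],
    [0,0,0],
    [0,0,0],
    [0,0,0]
  ],
  "grip": [1,1,1,1]
}}

```text
time_s: 6.1
eef_pos: [0.4459, -0.178, 0.1828]
ee_rot: [0.707, 0.707, 0.0, 0.0]
ft_force: [-0.1, -0.3, -0.1]
grip_width: 0.0871
finger_force: 0.0
```

```bash
python3 - <<'E'
from look import *
p=env.sense()["eef_pos"]
look("pics/d3.png",[[p[0],p[1],.125],[.625,-.189,.109],[.625,-.189,.004],[.608,.060,.004]])
E
```

```text
6.1 [ 0.44590822 -0.17801829  0.18281865]
```

View pics/d3.png

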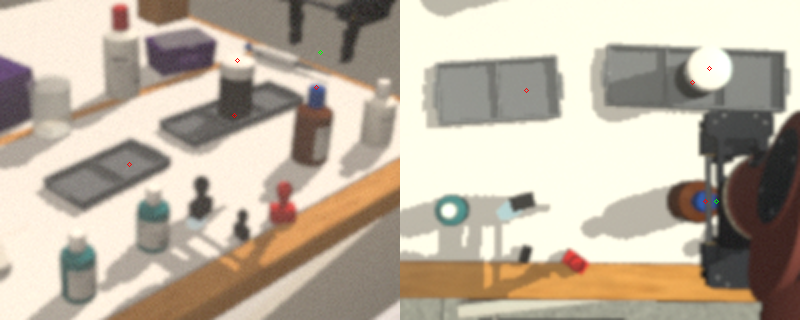

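{"fn": "send_rows", "kwargs": {
  "xyz": [
    [0,0,-0.03],
    [0,0,-0.06],
    [0,0,-0.075],
    [0,0,-0.082],
    [0,0,-0.082]
  ],
  "turn": [
    [0,0,0],
    [0,0,0],
    [0,0,0],
    [0,0,0],
    [0,0,0]
  ],
  "grip": [1,1,1,1,1],
  "squeeze": 30
}}

```text
time_s: 6.7
eef_pos: [0.4449, -0.1777, 0.0997]
ee_rot: [0.707, 0.707, -0.0, -0.001]
ft_force: [-0.3, 0.1, 0.0]
grip_width: 0.087
finger_force: 0.0
```

{"fn": "send_rows", "kwargs": {
  "xyz": [
    [0,0,0],
    [0,0,0],
    [0,0,0],
    [0,0,0],
    [0,0,0]
  ],
  "turn": [
    [0,0,0],
    [0,0,0],
    [0,0,0],
    [0,0,0],
    [0,0,0]
  ],
  "grip": [0,0,0,0,0]
}}

```text
time_s: 7.2
eef_pos: [0.4451, -0.1782, 0.1009]
ee_rot: [0.708, 0.707, 0.0, 0.0]
ft_force: [-0.7, 0.2, -0.6]
grip_width: 0.055
finger_force: 0.0
```

{"fn": "send_rows", "kwargs": {
  "xyz": [
    [0,0,0],
    [0,0,0],
    [0,0,0]
  ],
  "turn": [
    [0,0,0],
    [0,0,0],
    [0,0,0]
  ],
  "grip": [0,0,0]
}}

```text
time_s: 7.5
eef_pos: [0.4449, -0.1781, 0.1006]
ee_rot: [0.708, 0.707, -0.0, -0.0]
ft_force: [-0.4, 0.0, 0.2]
grip_width: 0.031
finger_force: 0.0
```

{"fn": "send_rows", "kwargs": {
  "xyz": [
    [0,0,0],
    [0,0,0],
    [0,0,0],
    [0,0,0],
    [0,0,0]
  ],
  "turn": [
    [0,0,0],
    [0,0,0],
    [0,0,0],
    [0,0,0],
    [0,0,0]
  ],
  "grip": [0,0,0,0,0]
}}

```text
time_s: 8.0
eef_pos: [0.4449, -0.1781, 0.1005]
ee_rot: [0.708, 0.707, -0.0, -0.0]
ft_force: [-0.5, 0.1, 0.3]
grip_width: 0.0275
finger_force: 30.0
```

{"fn": "send_rows", "kwargs": {
  "xyz": [
    [0,0,0.01],
    [0,0,0.03],
    [0.0,0,0.055],
    [0.01,0.01,0.07],
    [0.03,0.03,0.07]
  ],
  "turn": [
    [0,0,0],
    [0,0,0],
    [0,0,0],
    [0,0,0],
    [0,0,0]
  ],
  "grip": [0,0,0,0,0]
}}

```text
time_s: 8.5
eef_pos: [0.4755, -0.1499, 0.1734]
ee_rot: [0.709, 0.705, 0.0, 0.002]
ft_force: [0.7, 0.1, -2.0]
grip_width: 0.0274
finger_force: 30.0
```

{"fn": "send_rows", "kwargs": {
  "xyz": [
    [0.022,0.028,0],
    [0.044,0.056,0],
    [0.066,0.086,0],
    [0.088,0.118,0],
    [0.108,0.15,0]
  ],
  "turn": [
    [0,0,0],
    [0,0,0],
    [0,0,0],
    [0,0,0],
    [0,0,0]
  ],
  "grip": [0,0,0,0,0]
}}

```text
time_s: 9.0
eef_pos: [0.5837, 0.003, 0.171]
ee_rot: [0.708, 0.706, -0.0, -0.0]
ft_force: [-0.7, 0.0, -2.3]
grip_width: 0.0274
finger_force: 30.0
```

{"fn": "send_rows", "kwargs": {
  "xyz": [
    [0.014,0.03,0],
    [0.022,0.052,0],
    [0.024,0.058,0],
    [0.024,0.058,-0.015],
    [0.024,0.058,-0.035]
  ],
  "turn": [
    [0,0,0],
    [0,0,0],
    [0,0,0],
    [0,0,0],
    [0,0,0]
  ],
  "grip": [0,0,0,0,0]
}}

```text
time_s: 9.5
eef_pos: [0.6072, 0.0585, 0.1352]
ee_rot: [0.708, 0.706, 0.0, 0.001]
ft_force: [0.1, -0.2, -3.0]
grip_width: 0.0272
finger_force: 30.0
```

```bash
python3 - <<'E'
from look import *
p=env.sense()["eef_pos"]
look("pics/d4.png",[[p[0],p[1],p[2]-.101],[.607,.060,.004]])
E
```

```text
9.5 [0.60721059 0.05851125 0.13524041]
```

View pics/d4.png

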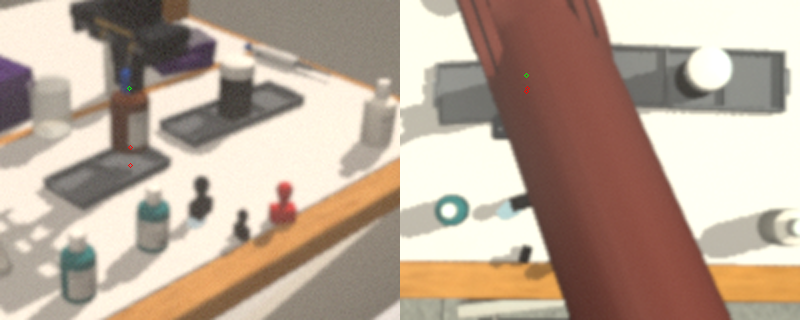

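{"fn": "send_rows", "kwargs": {
  "xyz": [
    [0,0,-0.012],
    [0,0,-0.024],
    [0,0,-0.03],
    [0,0,-0.031],
    [0,0,-0.031]
  ],
  "turn": [
    [0,0,0],
    [0,0,0],
    [0,0,0],
    [0,0,0],
    [0,0,0]
  ],
  "grip": [0,0,0,0,0]
}}

```text
time_s: 10.1
eef_pos: [0.607, 0.0599, 0.1046]
ee_rot: [0.708, 0.707, 0.0, 0.0]
ft_force: [-0.6, -0.0, -2.1]
grip_width: 0.0278
finger_force: 30.0
```

{"fn": "send_rows", "kwargs": {
  "xyz": [
    [0,0,0],
    [0,0,0],
    [0,0,0],
    [0,0,0],
    [0,0,0]
  ],
  "turn": [
    [0,0,0],
    [0,0,0],
    [0,0,0],
    [0,0,0],
    [0,0,0]
  ],
  "grip": [0.6,0.6,0.6,0.6,0.6]
}}

```text
time_s: 10.6
eef_pos: [0.607, 0.0599, 0.1046]
ee_rot: [0.708, 0.707, 0.0, 0.0]
ft_force: [0.4, 0.1, -0.3]
grip_width: 0.0506
finger_force: 0.0
```

{"fn": "send_rows", "kwargs": {
  "xyz": [
    [0,0,0.03],
    [0,0,0.06],
    [-0.03,0,0.08],
    [-0.07,0.001,0.08],
    [-0.115,0.002,0.08]
  ],
  "turn": [
    [0,0,0],
    [0,0,0],
    [0,0,0],
    [0,0,0],
    [0,0,0]
  ],
  "grip": [0.5,0.5,0.5,0.5,0.5]
}}

```text
time_s: 11.1
eef_pos: [0.4915, 0.0622, 0.185]
ee_rot: [0.708, 0.707, 0.001, 0.0]
ft_force: [-0.4, 0.1, 0.1]
grip_width: 0.0435
finger_force: 0.0
```

{"fn": "send_rows", "kwargs": {
  "xyz": [
    [-0.04,0,0],
    [-0.048,0,-0.02],
    [-0.048,0,-0.06],
    [-0.048,0,-0.09],
    [-0.048,0,-0.09]
  ],
  "turn": [
    [0,0,0],
    [0,0,0],
    [0,0,0],
    [0,0,0],
    [0,0,0]
  ],
  "grip": [0.5,0.5,0.5,0.5,0.5]
}}

```text
time_s: 11.6
eef_pos: [0.4412, 0.0615, 0.0917]
ee_rot: [0.707, 0.707, -0.002, -0.002]
ft_force: [-0.2, 0.5, -0.7]
grip_width: 0.0434
finger_force: 0.0
```

```bash
python3 - <<'E'
from look import *
p=env.sense()["eef_pos"]
look("pics/d5.png",[[p[0],p[1],.0485],[p[0],p[1],0],[.607,.06,.129]])
E
```

```text
11.6 [0.44123887 0.061496   0.09167141]
```

View pics/d5.png

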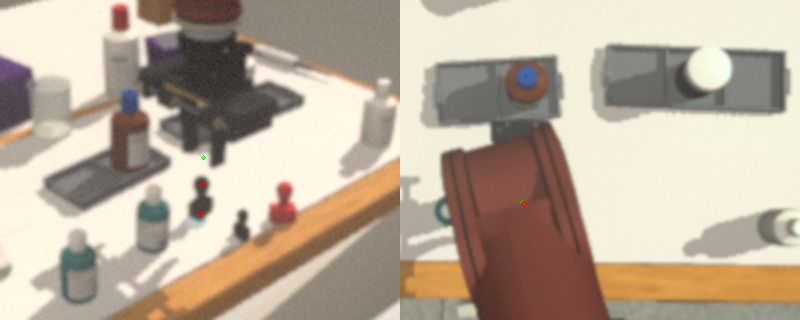

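{"fn": "send_rows", "kwargs": {
  "xyz": [
    [0.001,0,-0.025],
    [0.001,0,-0.045],
    [0.001,0,-0.06],
    [0.001,0,-0.065],
    [0.001,0,-0.065]
  ],
  "turn": [
    [0,0,0],
    [0,0,0],
    [0,0,0],
    [0,0,0],
    [0,0,0]
  ],
  "grip": [0.5,0.5,0.5,0.5,0.5],
  "squeeze": 12
}}

```text
time_s: 12.2
eef_pos: [0.4457, 0.0621, 0.0304]
ee_rot: [0.708, 0.707, 0.0, 0.0]
ft_force: [-0.9, 0.2, 0.5]
grip_width: 0.0439
finger_force: 0.0
```

{"fn": "send_rows", "kwargs": {
  "xyz": [
    [0,0,0],
    [0,0,0],
    [0,0,0],
    [0,0,0],
    [0,0,0]
  ],
  "turn": [
    [0,0,0],
    [0,0,0],
    [0,0,0],
    [0,0,0],
    [0,0,0]
  ],
  "grip": [0,0,0,0,0]
}}

```text
time_s: 12.7
eef_pos: [0.4452, 0.0619, 0.03]
ee_rot: [0.708, 0.707, 0.0, 0.0]
ft_force: [-0.9, 0.0, 4.8]
grip_width: 0.0214
finger_force: 11.8
```

{"fn": "send_rows", "kwargs": {
  "xyz": [
    [0,0,0.01],
    [0,0,0.03],
    [0,0,0.06],
    [0,0,0.095],
    [0,0,0.13]
  ],
  "turn": [
    [0,0,0],
    [0,0,0],
    [0,0,0],
    [0,0,0],
    [0,0,0]
  ],
  "grip": [0,0,0,0,0]
}}

```text
time_s: 13.2
eef_pos: [0.4445, 0.0622, 0.1613]
ee_rot: [0.707, 0.707, 0.0, -0.0]
ft_force: [1.0, -0.5, 0.0]
grip_width: 0.0216
finger_force: 11.9
```

{"fn": "send_rows", "kwargs": {
  "xyz": [
    [0.01,-0.02,0.005],
    [0.028,-0.053,0.01],
    [0.048,-0.09,0.01],
    [0.068,-0.128,0.01],
    [0.088,-0.166,0.01]
  ],
  "turn": [
    [0,0,0],
    [0,0,0],
    [0,0,0],
    [0,0,0],
    [0,0,0]
  ],
  "grip": [0,0,0,0,0]
}}

```text
time_s: 13.7
eef_pos: [0.5335, -0.1056, 0.1703]
ee_rot: [0.707, 0.707, 0.0, 0.0]
ft_force: [0.6, 0.3, 0.4]
grip_width: 0.0214
finger_force: 11.9
```

{"fn": "send_rows", "kwargs": {
  "xyz": [
    [0.02,-0.038,0],
    [0.04,-0.076,0],
    [0.06,-0.114,0],
    [0.08,-0.15,0],
    [0.091,-0.173,0]
  ],
  "turn": [
    [0,0,0],
    [0,0,0],
    [0,0,0],
    [0,0,0],
    [0,0,0]
  ],
  "grip": [0,0,0,0,0]
}}

```text
time_s: 14.2
eef_pos: [0.6243, -0.2805, 0.1695]
ee_rot: [0.708, 0.706, -0.0, -0.0]
ft_force: [0.1, 0.0, 1.1]
grip_width: 0.0215
finger_force: 11.9
```

```bash
python3 - <<'E'
from look import *
p=env.sense()["eef_pos"]
look("pics/d6.png",[[p[0],p[1],p[2]-.03],[.623,-.277,.004]])
E
```

```text
14.2 [ 0.62427169 -0.28050326  0.1695213 ]
```

View pics/d6.png

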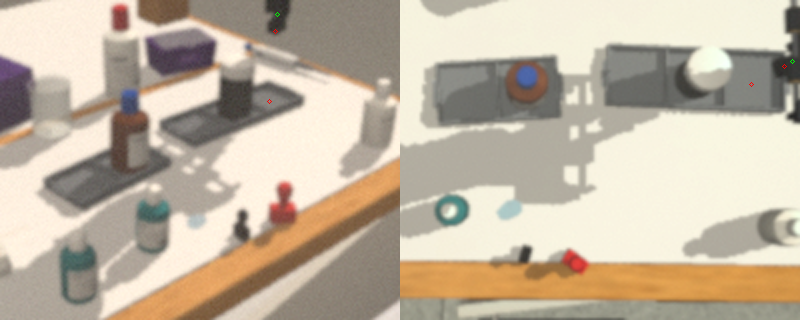

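{"fn": "send_rows", "kwargs": {
  "xyz": [
    [0,0,-0.04],
    [0,0,-0.08],
    [0,0,-0.11],
    [0,0,-0.125],
    [0,0,-0.13]
  ],
  "turn": [
    [0,0,0],
    [0,0,0],
    [0,0,0],
    [0,0,0],
    [0,0,0]
  ],
  "grip": [0,0,0,0,0]
}}

```text
time_s: 14.8
eef_pos: [0.6231, -0.2762, 0.0385]
ee_rot: [0.707, 0.707, -0.0, -0.001]
ft_force: [0.1, -0.2, 0.1]
grip_width: 0.0216
finger_force: 11.9
```

{"fn": "send_rows", "kwargs": {
  "xyz": [
    [0,0,-0.004],
    [0,0,-0.005],
    [0,0,-0.005],
    [0,0,-0.005],
    [0,0,-0.005]
  ],
  "turn": [
    [0,0,0],
    [0,0,0],
    [0,0,0],
    [0,0,0],
    [0,0,0]
  ],
  "grip": [0,0,0,0.5,0.5]
}}

```text
time_s: 15.3
eef_pos: [0.6243, -0.2773, 0.0353]
ee_rot: [0.708, 0.707, 0.0, 0.001]
ft_force: [-0.4, 0.2, -0.3]
grip_width: 0.0306
finger_force: 0.0
```

{"fn": "send_rows", "kwargs": {
  "xyz": [
    [0,0,0],
    [0,0,0],
    [0,0,0.02],
    [0,0,0.05],
    [0,0,0.09]
  ],
  "turn": [
    [0,0,0],
    [0,0,0],
    [0,0,0],
    [0,0,0],
    [0,0,0]
  ],
  "grip": [0.5,0.5,0.5,0.5,0.5]
}}

```text
time_s: 15.8
eef_pos: [0.6228, -0.2767, 0.1238]
ee_rot: [0.708, 0.707, -0.001, -0.002]
ft_force: [-0.2, -1.2, 0.8]
grip_width: 0.043
finger_force: 0.0
```

{"fn": "send_rows", "kwargs": {
  "xyz": [
    [0,0,0.04],
    [-0.02,0.035,0.06],
    [-0.039,0.077,0.06],
    [-0.058,0.119,0.06],
    [-0.077,0.161,0.06]
  ],
  "turn": [
    [0,0,0],
    [0,0,0],
    [0,0,0],
    [0,0,0],
    [0,0,0]
  ],
  "grip": [1,1,1,1,1]
}}

```text
time_s: 16.3
eef_pos: [0.5461, -0.1146, 0.1848]
ee_rot: [0.708, 0.707, 0.0, 0.0]
ft_force: [-0.0, 0.3, 0.2]
grip_width: 0.0759
finger_force: 0.0
```

{"fn": "send_rows", "kwargs": {
  "xyz": [
    [-0.019,0.042,0],
    [-0.038,0.084,0],
    [-0.057,0.126,0],
    [-0.076,0.168,0],
    [-0.095,0.21,0]
  ],
  "turn": [
    [0,0,0],
    [0,0,0],
    [0,0,0],
    [0,0,0],
    [0,0,0]
  ],
  "grip": [1,1,1,1,1]
}}

```text
time_s: 16.8
eef_pos: [0.451, 0.0954, 0.1848]
ee_rot: [0.708, 0.707, 0.0, 0.0]
ft_force: [-0.0, 0.6, 0.3]
grip_width: 0.0871
finger_force: 0.0
```

{"fn": "send_rows", "kwargs": {
  "xyz": [
    [-0.015,0.04,0],
    [-0.025,0.069,-0.015],
    [-0.025,0.069,-0.035],
    [-0.025,0.069,-0.05],
    [-0.025,0.069,-0.05]
  ],
  "turn": [
    [0,0,0],
    [0,0,0],
    [0,0,0],
    [0,0,0],
    [0,0,0]
  ],
  "grip": [1,1,1,1,1]
}}

```text
time_s: 17.3
eef_pos: [0.4256, 0.1627, 0.1331]
ee_rot: [0.707, 0.707, -0.001, -0.001]
ft_force: [0.8, -1.0, 0.8]
grip_width: 0.0871
finger_force: 0.0
```

```bash
python3 - <<'E'
from look import *
p=env.sense()["eef_pos"]
look("pics/d7.png",[[p[0],p[1],.09],[p[0],p[1],0],[.623,-.277,.063],[.627,-.101,.004]])
E
```

```text
17.3 [0.42561979 0.16267132 0.13308877]
```

View pics/d7.png

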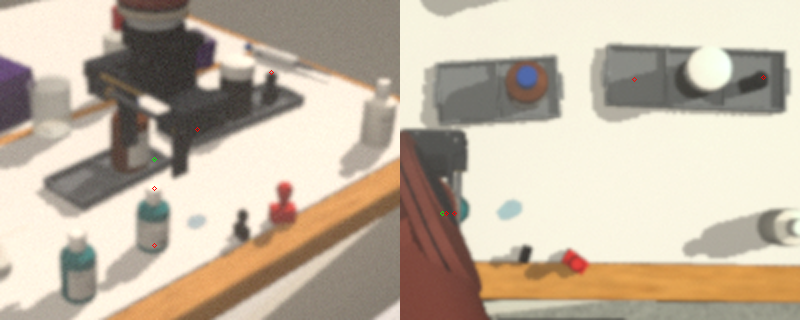

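{"fn": "send_rows", "kwargs": {
  "xyz": [
    [0,0,-0.03],
    [0,0,-0.06],
    [0,0,-0.085],
    [0,0,-0.097],
    [0,0,-0.099]
  ],
  "turn": [
    [0,0,0],
    [0,0,0],
    [0,0,0],
    [0,0,0],
    [0,0,0]
  ],
  "grip": [1,1,1,1,1],
  "squeeze": 15
}}

```text
time_s: 17.9
eef_pos: [0.4268, 0.1627, 0.0352]
ee_rot: [0.708, 0.707, -0.0, -0.0]
ft_force: [-0.1, -0.1, 0.1]
grip_width: 0.0872
finger_force: 0.0
```

{"fn": "send_rows", "kwargs": {
  "xyz": [
    [0,0,0],
    [0,0,0],
    [0,0,0],
    [0,0,0],
    [0,0,0]
  ],
  "turn": [
    [0,0,0],
    [0,0,0],
    [0,0,0],
    [0,0,0],
    [0,0,0]
  ],
  "grip": [0,0,0,0,0]
}}

```text
time_s: 18.4
eef_pos: [0.4272, 0.1629, 0.0359]
ee_rot: [0.708, 0.707, 0.0, 0.0]
ft_force: [-0.0, 0.7, 0.1]
grip_width: 0.0551
finger_force: 0.0
```

{"fn": "send_rows", "kwargs": {
  "xyz": [
    [0,0,0],
    [0,0,0],
    [0,0,0],
    [0,0,0],
    [0,0,0]
  ],
  "turn": [
    [0,0,0],
    [0,0,0],
    [0,0,0],
    [0,0,0],
    [0,0,0]
  ],
  "grip": [0,0,0,0,0]
}}

```text
time_s: 18.9
eef_pos: [0.427, 0.1629, 0.0356]
ee_rot: [0.708, 0.707, 0.0, 0.0]
ft_force: [-0.5, -0.6, 1.7]
grip_width: 0.0435
finger_force: 15.0
```

{"fn": "send_rows", "kwargs": {
  "xyz": [
    [0,0,0.01],
    [0,0,0.03],
    [0,0,0.06],
    [0,0,0.09],
    [0.005,-0.01,0.11]
  ],
  "turn": [
    [0,0,0],
    [0,0,0],
    [0,0,0],
    [0,0,0],
    [0,0,0]
  ],
  "grip": [0,0,0,0,0]
}}

```text
time_s: 19.4
eef_pos: [0.4319, 0.1546, 0.1481]
ee_rot: [0.707, 0.708, 0.001, 0.0]
ft_force: [0.1, -0.4, 0.2]
grip_width: 0.0432
finger_force: 15.0
```

{"fn": "send_rows", "kwargs": {
  "xyz": [
    [0.02,-0.025,0],
    [0.042,-0.055,0],
    [0.064,-0.085,0],
    [0.086,-0.115,0],
    [0.108,-0.145,0]
  ],
  "turn": [
    [0,0,0],
    [0,0,0],
    [0,0,0],
    [0,0,0],
    [0,0,0]
  ],
  "grip": [0,0,0,0,0]
}}

```text
time_s: 19.9
eef_pos: [0.5406, 0.0067, 0.1462]
ee_rot: [0.707, 0.707, 0.0, 0.0]
ft_force: [-0.1, 0.7, -0.7]
grip_width: 0.0431
finger_force: 15.0
```

{"fn": "send_rows", "kwargs": {
  "xyz": [
    [0.022,-0.03,0],
    [0.044,-0.06,0],
    [0.066,-0.085,0],
    [0.084,-0.105,0],
    [0.087,-0.109,-0.01]
  ],
  "turn": [
    [0,0,0],
    [0,0,0],
    [0,0,0],
    [0,0,0],
    [0,0,0]
  ],
  "grip": [0,0,0,0,0]
}}

```text
time_s: 20.4
eef_pos: [0.6289, -0.1045, 0.1366]
ee_rot: [0.709, 0.705, 0.001, 0.001]
ft_force: [0.6, -0.1, -1.2]
grip_width: 0.0429
finger_force: 15.0
```

{"fn": "send_rows", "kwargs": {
  "xyz": [
    [0,0,-0.03],
    [0,0,-0.06],
    [0,0,-0.082],
    [0,0,-0.092],
    [0,0,-0.095]
  ],
  "turn": [
    [0,0,0],
    [0,0,0],
    [0,0,0],
    [0,0,0],
    [0,0,0]
  ],
  "grip": [0,0,0,0,0]
}}

```text
time_s: 20.9
eef_pos: [0.6261, -0.1005, 0.0397]
ee_rot: [0.707, 0.707, -0.0, -0.001]
ft_force: [-0.7, 0.5, 0.9]
grip_width: 0.0427
finger_force: 15.0
```

{"fn": "send_rows", "kwargs": {
  "xyz": [
    [0,0,0],
    [0,0,0],
    [0,0,0],
    [0,0,0],
    [0,0,0]
  ],
  "turn": [
    [0,0,0],
    [0,0,0],
    [0,0,0],
    [0,0,0],
    [0,0,0]
  ],
  "grip": [0,1,1,1,1]
}}

```text
time_s: 21.4
eef_pos: [0.6272, -0.1011, 0.0411]
ee_rot: [0.708, 0.707, 0.0, 0.0]
ft_force: [-0.8, -1.1, -0.2]
grip_width: 0.0675
finger_force: 0.0
```

{"fn": "send_rows", "kwargs": {
  "xyz": [
    [0,0,0],
    [0,0,0.03],
    [0,0,0.07],
    [0,0,0.11],
    [-0.01,0.015,0.14]
  ],
  "turn": [
    [0,0,0],
    [0,0,0],
    [0,0,0],
    [0,0,0],
    [0,0,0]
  ],
  "grip": [1,1,1,1,1]
}}

```text
time_s: 21.9
eef_pos: [0.6179, -0.0882, 0.183]
ee_rot: [0.709, 0.706, 0.0, 0.001]
ft_force: [0.6, -0.1, 0.5]
grip_width: 0.0869
finger_force: 0.0
```

{"fn": "send_rows", "kwargs": {
  "xyz": [
    [-0.022,0.04,0],
    [-0.044,0.08,0],
    [-0.066,0.12,0],
    [-0.088,0.16,0],
    [-0.11,0.2,0]
  ],
  "turn": [
    [0,0,0],
    [0,0,0],
    [0,0,0],
    [0,0,0],
    [0,0,0]
  ],
  "grip": [1,1,1,1,1]
}}

```text
time_s: 22.4
eef_pos: [0.5058, 0.1153, 0.1807]
ee_rot: [0.708, 0.707, 0.0, 0.0]
ft_force: [0.6, 1.3, 0.3]
grip_width: 0.0869
finger_force: 0.0
```

{"fn": "send_rows", "kwargs": {
  "xyz": [
    [-0.022,0.04,0],
    [-0.044,0.08,0],
    [-0.066,0.12,0],
    [-0.088,0.16,0],
    [-0.097,0.178,-0.02]
  ],
  "turn": [
    [0,0,0],
    [0,0,0],
    [0,0,0],
    [0,0,0],
    [0,0,0]
  ],
  "grip": [1,1,1,1,1]
}}

```text
time_s: 22.9
eef_pos: [0.4084, 0.2969, 0.163]
ee_rot: [0.706, 0.708, 0.003, 0.0]
ft_force: [0.9, 0.4, 0.1]
grip_width: 0.0871
finger_force: 0.0
```

{"fn": "send_rows", "kwargs": {
  "xyz": [
    [0,0,-0.015],
    [0,0,-0.025],
    [0,0,-0.025]
  ],
  "turn": [
    [0,0,0],
    [0,0,0],
    [0,0,0]
  ],
  "grip": [1,1,1]
}}

```text
time_s: 23.2
eef_pos: [0.41, 0.2901, 0.134]
ee_rot: [0.708, 0.706, -0.001, -0.0]
ft_force: [-0.6, -0.6, -0.1]
grip_width: 0.0872
finger_force: 0.0
```

```bash
python3 - <<'E'
from look import *
p=env.sense()["eef_pos"]
look("pics/d8.png",[[p[0],p[1],.09],[p[0],p[1],0],[.6,.147,.004],[.627,-.101,.094]])
E
```

```text
23.2 [0.40997923 0.2900651  0.13404752]
```

View pics/d8.png

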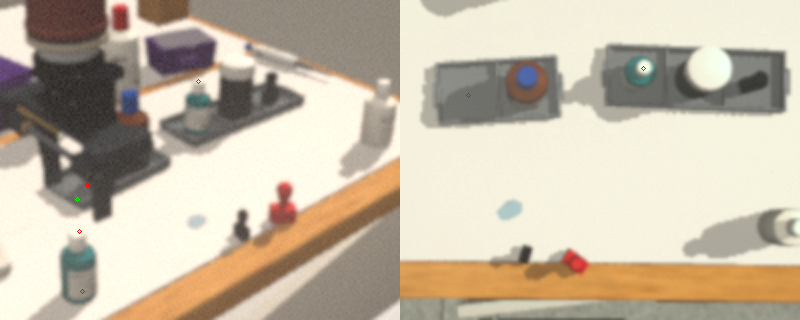

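{"fn": "send_rows", "kwargs": {
  "xyz": [
    [0.001,0.002,-0.03],
    [0.001,0.002,-0.06],
    [0.001,0.002,-0.085],
    [0.001,0.002,-0.098],
    [0.001,0.002,-0.1]
  ],
  "turn": [
    [0,0,0],
    [0,0,0],
    [0,0,0],
    [0,0,0],
    [0,0,0]
  ],
  "grip": [1,1,1,1,1]
}}

```text
time_s: 23.8
eef_pos: [0.4109, 0.2931, 0.0348]
ee_rot: [0.708, 0.706, -0.001, -0.0]
ft_force: [0.2, -0.2, -0.1]
grip_width: 0.0869
finger_force: 0.0
```

{"fn": "send_rows", "kwargs": {
  "xyz": [
    [0,0,0],
    [0,0,0],
    [0,0,0],
    [0,0,0],
    [0,0,0]
  ],
  "turn": [
    [0,0,0],
    [0,0,0],
    [0,0,0],
    [0,0,0],
    [0,0,0]
  ],
  "grip": [0,0,0,0,0]
}}

```text
time_s: 24.3
eef_pos: [0.4112, 0.294, 0.036]
ee_rot: [0.708, 0.707, 0.0, 0.0]
ft_force: [0.3, -0.1, -1.0]
grip_width: 0.0546
finger_force: 0.0
```

{"fn": "send_rows", "kwargs": {
  "xyz": [
    [0,0,0],
    [0,0,0],
    [0,0,0],
    [0,0,0],
    [0,0,0]
  ],
  "turn": [
    [0,0,0],
    [0,0,0],
    [0,0,0],
    [0,0,0],
    [0,0,0]
  ],
  "grip": [0,0,0,0,0]
}}

```text
time_s: 24.8
eef_pos: [0.411, 0.2939, 0.0356]
ee_rot: [0.708, 0.707, 0.0, -0.0]
ft_force: [0.7, -0.0, 2.5]
grip_width: 0.0436
finger_force: 15.0
```

{"fn": "send_rows", "kwargs": {
  "xyz": [
    [0,0,0.01],
    [0,0,0.03],
    [0,0,0.06],
    [0.01,-0.01,0.08],
    [0.03,-0.024,0.08]
  ],
  "turn": [
    [0,0,0],
    [0,0,0],
    [0,0,0],
    [0,0,0],
    [0,0,0]
  ],
  "grip": [0,0,0,0,0]
}}

```text
time_s: 25.3
eef_pos: [0.4415, 0.2719, 0.1192]
ee_rot: [0.706, 0.708, 0.002, 0.001]
ft_force: [0.0, -0.4, -0.3]
grip_width: 0.0433
finger_force: 15.0
```

{"fn": "send_rows", "kwargs": {
  "xyz": [
    [0.028,-0.021,0],
    [0.056,-0.043,0],
    [0.084,-0.065,0],
    [0.112,-0.086,0],
    [0.135,-0.105,0]
  ],
  "turn": [
    [0,0,0],
    [0,0,0],
    [0,0,0],
    [0,0,0],
    [0,0,0]
  ],
  "grip": [0,0,0,0,0]
}}

```text
time_s: 25.8
eef_pos: [0.5774, 0.1634, 0.1161]
ee_rot: [0.708, 0.706, 0.0, 0.0]
ft_force: [0.3, 0.7, -0.1]
grip_width: 0.0435
finger_force: 15.0
```

{"fn": "send_rows", "kwargs": {
  "xyz": [
    [0.018,-0.014,0],
    [0.024,-0.018,0],
    [0.024,-0.018,-0.02],
    [0.024,-0.018,-0.04],
    [0.024,-0.018,-0.06]
  ],
  "turn": [
    [0,0,0],
    [0,0,0],
    [0,0,0],
    [0,0,0],
    [0,0,0]
  ],
  "grip": [0,0,0,0,0]
}}

```text
time_s: 26.3
eef_pos: [0.5993, 0.1481, 0.0555]
ee_rot: [0.707, 0.707, 0.0, -0.0]
ft_force: [0.7, 0.1, -0.8]
grip_width: 0.0433
finger_force: 15.0
```

Command is (.600,.147,.056); lower to .041, release, rise and draw back.

{"fn": "send_rows", "kwargs": {
  "xyz": [
    [0,0,-0.01],
    [0,0,-0.014],
    [0,0,-0.015],
    [0,0,-0.015],
    [0,0,-0.015]
  ],
  "turn": [
    [0,0,0],
    [0,0,0],
    [0,0,0],
    [0,0,0],
    [0,0,0]
  ],
  "grip": [0,0,0,1,1]
}}

```text
time_s: 26.8
eef_pos: [0.6005, 0.1472, 0.0416]
ee_rot: [0.708, 0.707, 0.001, 0.0]
ft_force: [-0.2, -0.1, -0.0]
grip_width: 0.0527
finger_force: 0.0
```

{"fn": "send_rows", "kwargs": {
  "xyz": [
    [0,0,0],
    [0,0,0],
    [0,0,0.02],
    [0,0,0.06],
    [0,0,0.1]
  ],
  "turn": [
    [0,0,0],
    [0,0,0],
    [0,0,0],
    [0,0,0],
    [0,0,0]
  ],
  "grip": [1,1,1,1,1]
}}

```text
time_s: 27.3
eef_pos: [0.5994, 0.1468, 0.1413]
ee_rot: [0.707, 0.707, -0.001, -0.001]
ft_force: [0.7, 0.5, -0.7]
grip_width: 0.0853
finger_force: 0.0
```

{"fn": "send_rows", "kwargs": {
  "xyz": [
    [0,0,0.04],
    [-0.03,0.03,0.06],
    [-0.06,0.065,0.06],
    [-0.09,0.1,0.06],
    [-0.12,0.135,0.06]
  ],
  "turn": [
    [0,0,0],
    [0,0,0],
    [0,0,0],
    [0,0,0],
    [0,0,0]
  ],
  "grip": [1,1,1,1,1]
}}

```text
time_s: 27.8
eef_pos: [0.4787, 0.283, 0.2011]
ee_rot: [0.708, 0.706, 0.0, 0.0]
ft_force: [1.2, 0.5, -0.6]
grip_width: 0.0873
finger_force: 0.0
```

{"fn": "send_rows", "kwargs": {
  "xyz": [
    [0,0.04,0],
    [0,0.08,0],
    [0,0.1,0],
    [0,0.1,0],
    [0,0.1,0]
  ],
  "turn": [
    [0,0,0],
    [0,0,0],
    [0,0,0],
    [0,0,0],
    [0,0,0]
  ],
  "grip": [1,1,1,1,1]
}}

```text
time_s: 28.3
eef_pos: [0.4797, 0.3819, 0.2004]
ee_rot: [0.707, 0.707, -0.0, -0.0]
ft_force: [-0.4, -0.6, 0.1]
grip_width: 0.0868
finger_force: 0.0
```

```bash
python3 - <<'E'
from look import *
look("pics/d9.png",[[.6,.147,.094],[.607,.06,.129],[.625,-.189,.109]])
E
```

```text
28.3 [0.47970909 0.38190516 0.20040126]
```

View pics/d9.png

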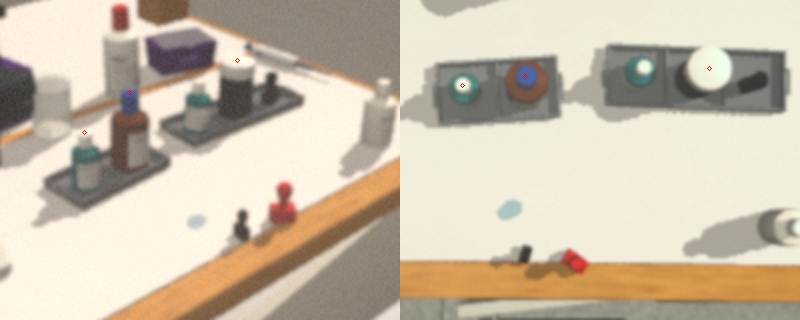

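```bash
python3 -c "
from plant import env
print(env.close_job())"
```

```text
the job is handed in; nothing more can be done
None
```

Both kits are made up and the job is handed in at about 28 s: the last pictures show all five items upright in their compartments and the white bottle and beaker in place. The timer was not in those views, and no verdict was returned.

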